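Box up the finished bridge

TASK

Put the instrument bridge (the small dark bar with a raised middle and two low wings) into the open wooden slide-lid box, then slide the lid fully shut over it by its knob.

Things in the scene. Friction and masses are not known exactly. Their poses are not given: they have to be found in the camera images.
- bridge_mid (a point): Loose dark wooden bridge, about 45 g: a bar 80 mm long (its x), 28 mm wide (its y), lying flat on the bench (z = 0), raised side up. Its middle 36 mm is a block 24 mm high, its end wings 10 mm high. The point is the centre of the middle block, 12 mm above its underside. A plain bar, a plain block, a thin round rosette and a glue bottle near by are not needed.
- box_in (a point): Fixed plywood box, outside 170 (its x) x 130 (its y) x 58 mm high, walls 10 mm. The point is the centre of the inner floor, 6 mm above the bench. The lid slides level between the long walls, underside 44 and top 49 mm above the bench, and overhangs the +x end when open. The gap then starts at the inside of the -x end wall, 75 mm from the centre, and is as long as joint lid reads.
- lid (a joint): How far the lid is open, in m: 0 = shut against the end wall at the box's -x end, 0.11 to 0.13 at the start, 0.13 at most, growing towards the box's +x. The lid stays where it is left; it takes 1 to 2 N to slide slowly.
- knob (a point): Round wooden knob standing on the lid, 24 mm across (18 mm at its foot), 28 mm high, from 49 to 77 mm above the bench. The point is on its axis, half-way up (63 mm above the bench). It is right above the box's centre when the lid is shut, and slides along the box's x with the lid.
Not all that is in view belongs to the job. Of the things like the part that bears box_in, leave any that is pink; of the rest the larger one is meant. Leave any green look-alike of the part that bears bridge_mid alone.

How it is judged:
By the outcome, as a careful person would: the job done as asked, in the order asked, and still so for the second after the job is handed in, with the robot touching nothing.
It also fails if it takes over 48 s, if anything falls off the work surface, if the arm or the gripper's body presses on something with over 40 N, if the wrist force passes 120 N, or if a joint passes its speed limit or range.

ROBOT

A 6-joint arm with a two-finger parallel gripper is mounted at the origin on the work surface. World frame = base frame: x ahead of the robot, y to its left, z up, the work surface at z = 0. Lengths are in mm, angles in rad, forces in N, time in s.
With the tool pointing down it reaches from about 300 to 950 mm from the base axis. Payload 3.1 kg.
Tool frame: the origin (TCP) lies midway between the tips of the shut fingers; the grasp point (between the pads) lies 19 mm behind it (arm.hold_point_z is the distance from the TCP to the grasp point, in mm); z points along the fingers, y is the direction in which the jaws open and shut (so a half turn about z gives the same grasp; the last joint's range is limited). The gripper opens to 85 mm and grips with 20 to 120 N. Pads are 22 mm wide; open, the fingers measure 114 mm over their backs; the gripper's body (76 mm by 85 mm) begins 54 mm behind the grasp point. The pads swing forward as they close: fully open they stand 13 mm farther back than shut.
Start: joints at [-1.276, 0.308, 1.634, -0, 1.2, -0.07], TCP at [222.951, -583.888, 231.272] pointing down, gripper open.
Joint ranges: [-3.06, 3.06], [-0.79, 1.96], [0.05, 2.63], [-1.19, 4.34], [0.05, 2.64], [-2.94, 2.94]. Speed limits (rad/s): [2.79, 2.79, 3.14, 3.14, 3.14, 3.14].

INTERFACE

Orientations are given as a rotation vector (axis times angle).
In Python, from station import arm gives the robot as it stands.
- The arm moves only by the tool apply_moves, never from a script. Its argument "commands" is a list of rows, each an object with "offset": the shift along the world's x, y, z as a fraction of full scale, a list of three; "twist": the turn, a rotation vector about the world's x, y, z as a fraction of full scale, a list of three. A call has 1 to 10 rows; each row shifts and turns the pose as measured when the row begins; what a row does not reach is not made up. Full scale, the value 1, is 25 mm for a shift and 6 degrees for a turn. A row lasts 1/12 s, in which the tool goes at most 41.7 mm and 7.16 degrees, less where a joint would pass 70% of its speed; a pose out of reach is approached as far as the arm can. A call with a number of a shift or a turn outside -1 to 1 is refused whole. A call with a gripper value outside its range is refused whole. "hand" is the closure in counts, from 0 (fully open) to 255 (shut), set as the call begins (left out, the last holds). The fingers move at their own pace and stop on an object; "squeeze" is the grip in N (left out, the last holds). Time passes only in rows, so rows that do not move let the fingers close. It gives the time, the measured TCP pose, the force and the opening at its end, in the units of the state.
- arm.observe(): the state, without advancing time (a new reading comes with each control period).
- arm.snapshot(name): name is "scene" or "side" or "wrist"; returns the picture (400x640x3 uint8, blue, green, red); there is no depth.
- arm.get_calibration(name): a dict with "fx", "fy", "cx", "cy" (pixels), "view" (4x4, takes a point from world to camera coordinates); the wrist camera has in their place "T_tool_cam" (4x4, takes a point from camera to tool coordinates, whose origin is the TCP and whose axes are the flange's). Camera axes: x right, y down, z forward; pixel columns grow to the right and rows downward; lengths in mm; the calibration is good to about 2 mm. The wrist camera is an equidistant fisheye: a pixel r from the principal point sees the ray r / f radians off the axis. A picture is of the moment at which its call begins: read the wrist's pose just before it. get_calibration takes no time and is no camera call.
- arm.sign_off(): hands the job in, once; it reports no verdict.
Trained networks look in the newest picture that a camera, given by its name, has taken for a name from the list of things; names that differ only in an ending like _2 or _b are one class to them, and where a whole thing is asked for, a point or a joint stands for the part that bears it (a point fixed in the world has none). Each returns a list of dicts, best first, with "conf" (0 to 1); they miss things now and then, are a little off and sometimes report something else, mostly with a low value. They report only what shows in the picture. A call takes as long as a camera call. They do not tell look-alikes from the thing itself.
- arm.boxes_of(camera, label): "xy" ([column, row] in pixels, amid what is visible of it).
- arm.cut_out(camera, label): "pixels" (400x640 bool, what is visible of it) and "xy" ([column, row] in pixels, amid what is visible of it).
The state is a dict: "time": time; "qpos": joint angles; "dq": joint speeds; "joint_efforts": joint torques, N m; "eef_pos": TCP position; "orientation": TCP orientation; "wrist_force": force on the tool from outside, world axes, zero at the start; "wrist_torque": the same for the moment, N m; "opening": opening from 0.0 (shut) to 1.0 (fully open).
Only numpy, scipy, OpenCV 4.12 (cv2) and the standard library are available. Lean on these libraries where they do the work, as an engineer would, in place of code of your own. Each camera call takes 0.05 s, during which the arm holds its last target.

## Working session

There is one attempt and no reset: what is moved stays moved. The work goes in short steps, Python scripts to look and compute and a tool call to move; the robot and the scene stay as the last step left them, time stands still between calls to the robot, and variables do not carry over. Pictures are saved under pics/ and viewed, and the job is handed in when it is done.

Besides the shell and the picture viewer there is one more tool, called after "Request:" as name(argument=value, ...), one argument or row to a line, values as JSON. apply_moves: Moves the arm, as the interface text tells. Shift numbers are shares of 25 mm and turn numbers shares of 6 degrees, none past 1 either way. Its arguments: {"type":"object","properties":{"commands":{"type":"array","items":{"type":"object","properties":{"offset":{"type":"array","items":{"type":"number"}},"twist":{"type":"array","items":{"type":"number"}}}}},"hand":{"type":"number"},"squeeze":{"type":"number"}},"required":["commands"]}

```bash
ls; mkdir -p pics
python3 - <<'E'
from station import arm
import cv2
o=arm.observe(); print(o['time'],o['eef_pos'],o['orientation'],o['opening'])
for n in ("scene","side"):
    im=arm.snapshot(n); cv2.imwrite(f"pics/{n}0.png",im)
    c=arm.get_calibration(n); print(n,{k:(v if k!='view' else v) for k,v in c.items()})
    for l in ("bridge_mid","box_in","knob","lid"):
        print(n,l,[(round(d['conf'],2),[round(float(x)) for x in d['xy']]) for d in arm.boxes_of(n,l)])
print(arm.hold_point_z)
E
```

```text
pics
0.0 [ 222.71373982 -583.09582159  230.02716706] [-3.08723711e+00 -5.69450289e-01  3.84417427e-04] 1.0022639808031368
scene {'fx': 380.90249962618265, 'fy': 380.90249962618265, 'cx': 319.9118881821263, 'cy': 201.8158399321239, 'view': array([[ 1.20664473e-01,  9.92650178e-01,  9.25787241e-03,
        -9.76572967e+01],
       [ 7.50460133e-01, -8.51117064e-02, -6.55412531e-01,
        -3.39590423e+02],
       [-6.49807413e-01,  8.60326716e-02, -7.55214344e-01,
         1.34547198e+03],
       [ 0.00000000e+00,  0.00000000e+00,  0.00000000e+00,
         1.00000000e+00]])}
scene bridge_mid [(0.79, [200, 230]), (0.6, [149, 231])]
scene box_in [(0.79, [494, 233]), (0.78, [381, 221]), (0.72, [431, 180])]
scene knob [(0.98, [391, 241]), (0.94, [498, 227]), (0.87, [433, 177])]
scene lid [(0.79, [429, 173]), (0.65, [500, 228]), (0.59, [392, 244])]
side {'fx': 446.93867630103165, 'fy': 446.93867630103165, 'cx': 320.035334132793, 'cy': 199.73502820934686, 'view': array([[-7.33664169e-01, -6.79120847e-01, -2.30599638e-02,
         3.89756954e+02],
       [-3.43243391e-01,  3.99672044e-01, -8.49968371e-01,
         2.16182253e+02],
       [ 5.86447663e-01, -6.15676159e-01, -5.26328800e-01,
         8.83017179e+02],
       [ 0.00000000e+00,  0.00000000e+00,  0.00000000e+00,
         1.00000000e+00]])}
side bridge_mid [(0.75, [384, 174])]
side box_in [(0.87, [270, 229]), (0.7, [240, 299]), (0.65, [142, 275])]
side knob [(0.81, [236, 216]), (0.69, [237, 288])]
side lid [(0.9, [234, 292]), (0.68, [237, 214]), (0.58, [138, 266]), (0.34, [269, 228])]
18.700000000000003
```

View pics/scene0.png

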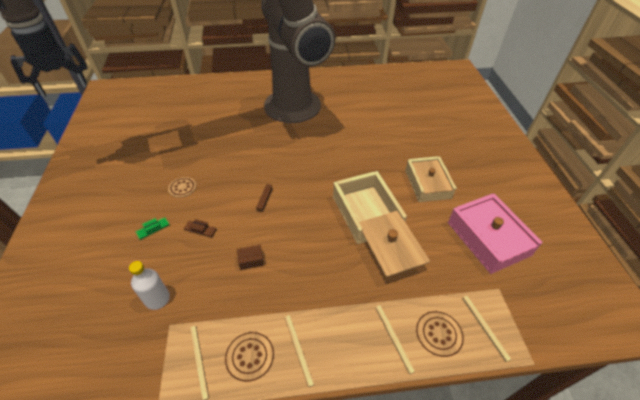

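View pics/side0.png

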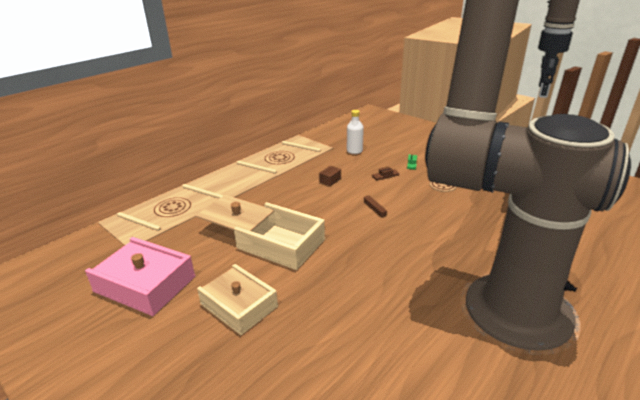

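Run:
```python
import cv2,numpy as np
im=cv2.imread('pics/scene0.png')
a=cv2.resize(im[140:300,110:310],None,fx=4,fy=3.75/1.0*1.0,interpolation=cv2.INTER_CUBIC) if 0 else cv2.resize(im[160:290,110:300],None,fx=4,fy=4,interpolation=cv2.INTER_CUBIC)
cv2.imwrite('pics/cropA.png',a)
b=cv2.resize(im[140:285,350:545],None,fx=4,fy=4,interpolation=cv2.INTER_CUBIC)
cv2.imwrite('pics/cropB.png',b)
```

```text
(no output)
```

View pics/cropA.png

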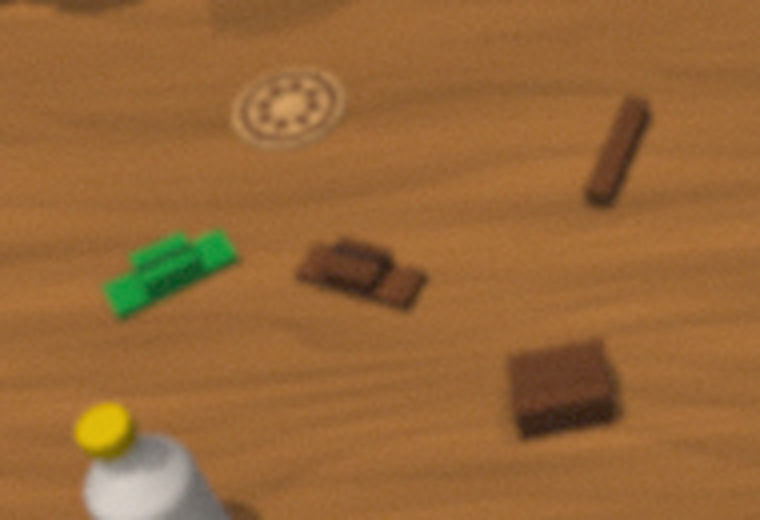

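View pics/cropB.png

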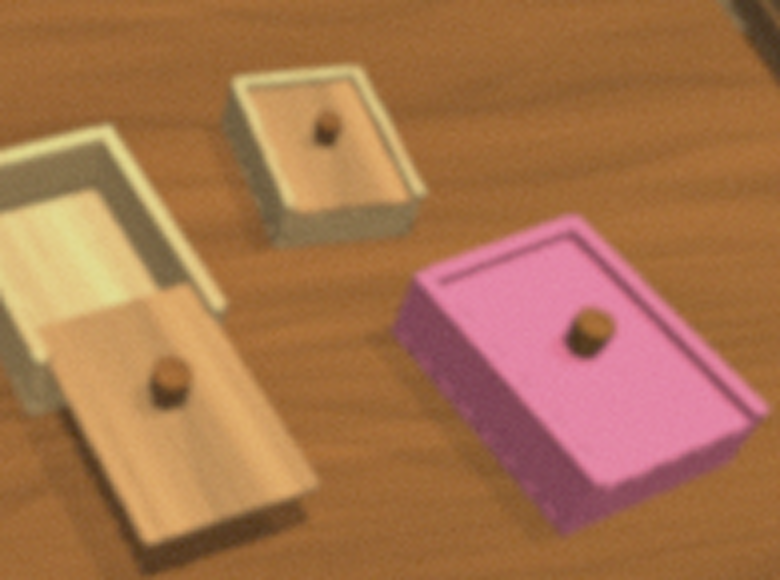

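Candidates for the bridge are the dark one at scene (200,228) and the green one at (153,228). The dark one fits, since green is excluded. 

Candidates for the box are the large open plywood one at (375,210), the small plywood one at (431,178) and the pink one at (494,233). The large plywood one fits: it is not pink, and it is the larger of the other two and open. The crops confirm both picks.

```bash
cat > h.py <<'E'
import numpy as np,cv2
from station import arm
from scipy.spatial.transform import Rotation as R
def proj(cal,P):
    P=np.atleast_2d(P); V=cal['view']; c=P@V[:3,:3].T+V[:3,3]
    return np.c_[cal['fx']*c[:,0]/c[:,2]+cal['cx'],cal['fy']*c[:,1]/c[:,2]+cal['cy']]
def back(cal,uv,z):
    V=cal['view']; Rm=V[:3,:3]; t=V[:3,3]; o=-Rm.T@t
    d=Rm.T@np.array([(uv[0]-cal['cx'])/cal['fx'],(uv[1]-cal['cy'])/cal['fy'],1.])
    return o+d*(z-o[2])/d[2]
E
python3 - <<'E'
from h import *
im=cv2.imread('pics/scene0.png')
cv2.imwrite('pics/cropC.png',cv2.resize(im[165:285,320:440],None,fx=5,fy=5,interpolation=cv2.INTER_CUBIC))
im=cv2.imread('pics/side0.png')
cv2.imwrite('pics/cropD.png',cv2.resize(im[180:280,190:340],None,fx=5,fy=5,interpolation=cv2.INTER_CUBIC))
cv2.imwrite('pics/cropE.png',cv2.resize(im[155:195,355:425],None,fx=10,fy=10,interpolation=cv2.INTER_CUBIC))
S=arm.get_calibration('scene');D=arm.get_calibration('side')
print('bridge',back(S,(200,228),14),back(D,(384,174),12))
print('knob',back(S,(391.5,237),63),back(D,(236,209),63))
E
```

```text
bridge [ 522.73084558 -273.45749577   14.        ] [ 515.36508417 -266.24190005   12.        ]
knob [639.69849139 190.16369494  63.        ] [632.53930206 193.45571226  63.        ]
```

View pics/cropC.png

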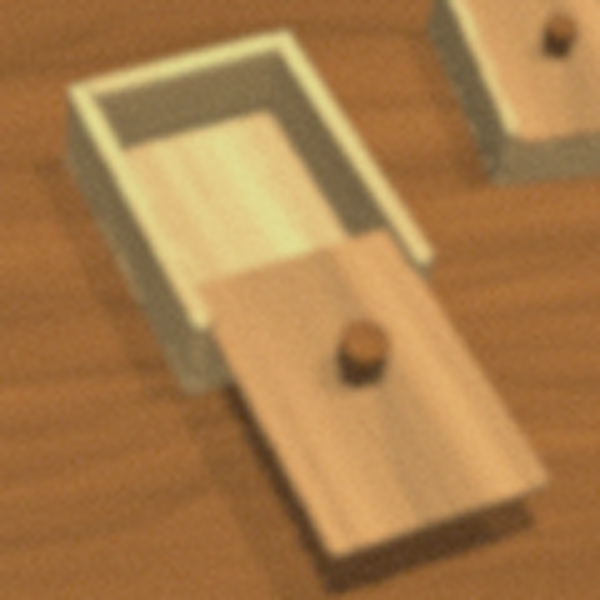

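View pics/cropD.png

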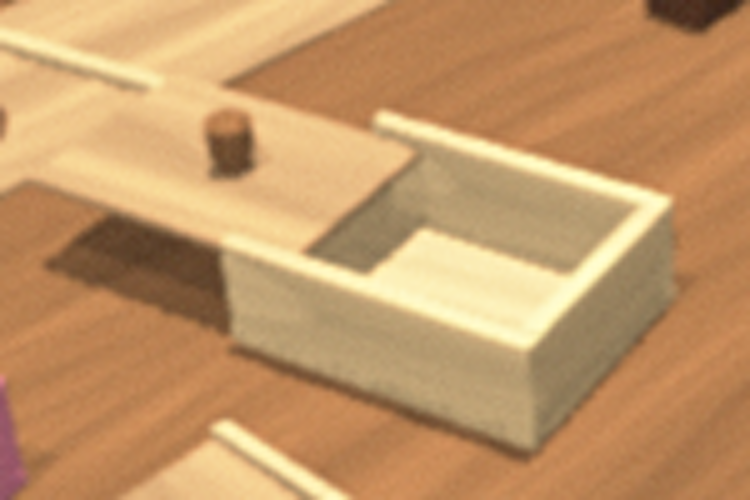

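View pics/cropE.png

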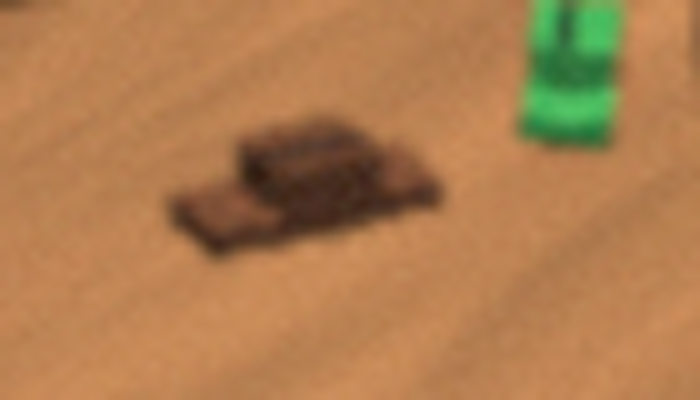

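```bash
cat > fit.py <<'E'
from h import *
from scipy.optimize import least_squares,minimize
S=arm.get_calibration('scene');D=arm.get_calibration('side')
def T(p,P):
    c,s=np.cos(p[2]),np.sin(p[2]); P=np.array(P,float)
    return np.c_[p[0]+c*P[:,0]-s*P[:,1],p[1]+s*P[:,0]+c*P[:,1],P[:,2]]
sc=[((-85,-65,58),(72,88)),((-85,65,58),(290,32)),((85,65,58),(433,256)),((85,-65,58),(203,327)),((85,-65,0),(188,392))]
sd=[((-85,65,58),(530,348)),((-85,65,0),(530,455)),((85,65,58),(225,238)),((85,65,0),(233,348)),((-85,-65,58),(672,200)),((85,-65,58),(378,116))]
def res(p,use=(1,1)):
    r=[]
    if use[0]:
        a=proj(S,T(p,[m for m,_ in sc]))-(np.array([u for _,u in sc])/5+[320,165]); r+=list(a.ravel())
        r+=list((proj(S,T(p,[(p[3],0,77)]))-(np.array([365,335])/5+[320,165])).ravel())
    if use[1]:
        a=proj(D,T(p,[m for m,_ in sd]))-(np.array([u for _,u in sd])/5+[190,180]); r+=list(a.ravel())
        r+=list((proj(D,T(p,[(p[3],0,77)]))-(np.array([229,117])/5+[190,180])).ravel())
    return np.array(r)
for use in((1,1),(1,0),(0,1)):
    f=least_squares(res,[560,170,0.2,110],args=(use,),loss='soft_l1'); print(use,f.x.round(3),np.abs(f.fun).max().round(2),np.sqrt((f.fun**2).mean()).round(2))
# bridge silhouette
def mask(name,roi):
    im=cv2.imread(f'pics/{name}0.png').astype(int); x0,y0,x1,y1=roi
    m=np.zeros(im.shape[:2],np.uint8)
    sub=im[y0:y1,x0:x1]; bg=np.median(sub.reshape(-1,3),0)
    m[y0:y1,x0:x1]=(sub[...,2]<0.75*bg[2])
    m=cv2.morphologyEx(m,cv2.MORPH_OPEN,np.ones((2,2),np.uint8)); return m
ms=mask('scene',(178,214,222,244)); md=mask('side',(368,163,403,184))
print(ms.sum(),md.sum())
def box(x0,x1,z1): return [(x,y,z) for x in(x0,x1) for y in(-14,14) for z in(0,z1)]
def render(cal,p):
    k=8; im=np.zeros((400,640),np.uint8); acc=None
    out=np.zeros((400,640),np.float32)
    for b in(box(-40,40,10),box(-18,18,24)):
        h=cv2.convexHull((proj(cal,T(p,b))).astype(np.float32))
        m=np.zeros((400,640),np.uint8); cv2.fillConvexPoly(m,np.round(h*16).astype(np.int32),255,cv2.LINE_AA,4)
        out=np.maximum(out,m/255.)
    return out
def cost(p,use=(1,1)):
    return use[0]*np.abs(render(S,p)-ms).sum()+use[1]*np.abs(render(D,p)-md).sum()
for use in((1,1),(1,0),(0,1)):
  best=None
  for yaw in np.arange(0,np.pi,0.3):
    r=minimize(cost,[520,-270,yaw],args=(use,),method='Nelder-Mead',options=dict(initial_simplex=[[520,-270,yaw],[528,-270,yaw],[520,-262,yaw],[520,-270,yaw+.2]]))
    if best is None or r.fun<best.fun: best=r
  print('bridge',use,best.x.round(3),best.fun)
E
python3 fit.py
```

```text
(1, 1) [5.09175e+02 1.63477e+02 2.30000e-01 1.28546e+02] 1.89 0.77
(1, 0) [5.10874e+02 1.64670e+02 2.25000e-01 1.27710e+02] 1.02 0.49
(0, 1) [5.07930e+02 1.62949e+02 2.31000e-01 1.28196e+02] 1.38 0.72
322 213
bridge (1, 1) [ 518.113 -274.078    1.124] 229.58039215686273
bridge (1, 0) [ 521.49  -272.819    1.023] 119.85490196078433
bridge (0, 1) [ 510.895 -272.628    1.368] 74.82745098039216
```

Request:
apply_moves(
  commands=[
    {"offset": [0.9,0.95,-0.15],"twist": [0,0,0.55]},
    {"offset": [0.9,0.95,-0.15],"twist": [0,0,0.55]},
    {"offset": [0.9,0.95,-0.15],"twist": [0,0,0.55]},
    {"offset": [0.9,0.95,-0.15],"twist": [0,0,0.55]},
    {"offset": [0.9,0.95,-0.15],"twist": [0,0,0.55]},
    {"offset": [0.9,0.95,-0.15],"twist": [0,0,0.55]},
    {"offset": [0.9,0.95,-0.15],"twist": [0,0,0.55]},
    {"offset": [0.9,0.95,-0.15],"twist": [0,0,0.55]},
    {"offset": [0.9,0.95,-0.15],"twist": [0,0,0.55]},
    {"offset": [0.9,0.95,-0.15],"twist": [0,0,0.55]},
  ],
  hand=0,
  squeeze=30,
)

```text
time: 1.33
eef_pos: [451.3, -343.5, 195.8]
orientation: [2.78, 1.438, 0.003]
wrist_force: [0.2, -0.8, 0.2]
opening: 1.001
```

Request:
apply_moves(
  commands=[
    {"offset": [0.8,0.85,-0.3],"twist": [0,0,0.5]},
    {"offset": [0.8,0.85,-0.3],"twist": [0,0,0.5]},
    {"offset": [0.8,0.8,-0.3],"twist": [0,0,0.5]},
    {"offset": [0,0,0]},
    {"offset": [0,0,0]},
  ],
)

```text
validation failed for argument at $.co...
```

Run:
```python
from h import *
o=arm.observe(); im=arm.snapshot('wrist'); cv2.imwrite('pics/wrist1.png',im)
c=arm.get_calibration('wrist'); 
cut=arm.cut_out('wrist','bridge_mid')
print(o['time'],o['eef_pos'],o['orientation'],c)
for i,d in enumerate(cut): print(d['conf'],d['xy'],d['pixels'].sum()); cv2.imwrite(f'pics/wm{i}.png',d['pixels'].astype(np.uint8)*255)
np.savez('w1.npz',eef=o['eef_pos'],ori=o['orientation'],m=[d['pixels'] for d in cut])
```

```text
1.3333 [ 451.28568786 -343.54398958  195.76556985] [2.77970598e+00 1.43820205e+00 2.72256609e-03] {'fx': 309.70691628693146, 'fy': 309.70691628693146, 'cx': 321.0776558969691, 'cy': 196.24022350694443, 'T_tool_cam': array([[ 1.76755233e-04, -9.58166376e-01, -2.86211747e-01,
         7.41106023e+01],
       [ 9.99999907e-01,  2.82058533e-04, -3.26694438e-04,
        -4.55938380e-01],
       [ 3.93756091e-04, -2.86211663e-01,  9.58166337e-01,
        -1.42688303e+02],
       [ 0.00000000e+00,  0.00000000e+00,  0.00000000e+00,
         1.00000000e+00]])}
0.93 [383.3, 185.5] 1848
0.63 [333.0, 86.8] 2003
```

View pics/wrist1.png

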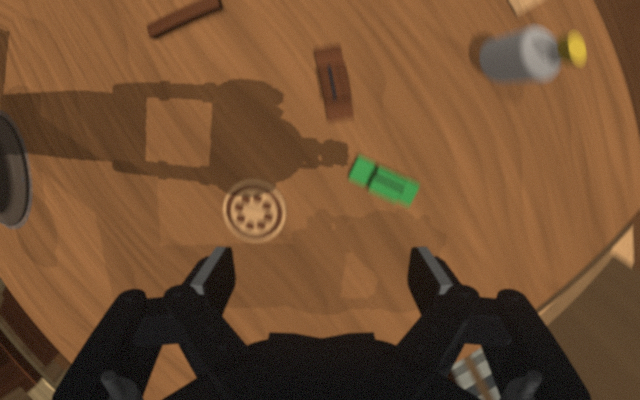

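The wrist view shows the dark bridge at (334,83), the green one at (384,183), the bar at (185,17) and the rosette at (254,211). The move was refused because some rows had no twist. I'll fit the bridge's pose from this picture.

```bash
cat > wf.py <<'E'
from h import *
from scipy.optimize import minimize
def wproj(c,eef,ori,P):
    P=np.atleast_2d(P); Pt=R.from_rotvec(ori).inv().apply(P-eef); M=c['T_tool_cam']
    q=(Pt-M[:3,3])@M[:3,:3]
    r=np.hypot(q[:,0],q[:,1]); th=np.arctan2(r,q[:,2]); k=c['fx']*th/np.maximum(r,1e-9)
    return np.c_[c['cx']+k*q[:,0],c['cy']+k*q[:,1]]
def T(p,P):
    c,s=np.cos(p[2]),np.sin(p[2]); P=np.array(P,float)
    return np.c_[p[0]+c*P[:,0]-s*P[:,1],p[1]+s*P[:,0]+c*P[:,1],P[:,2]]
def box(x0,x1,z1): return [(x,y,z) for x in(x0,x1) for y in(-14,14) for z in(0,z1)]
def fitbridge(c,eef,ori,m,p0):
    def render(p):
        out=np.zeros((400,640),np.float32)
        for b in(box(-40,40,10),box(-18,18,24)):
            h=cv2.convexHull(wproj(c,eef,ori,T(p,b)).astype(np.float32))
            a=np.zeros((400,640),np.uint8); cv2.fillConvexPoly(a,np.round(h*16).astype(np.int32),255,cv2.LINE_AA,4)
            out=np.maximum(out,a/255.)
        return out
    best=None
    for yaw in np.arange(0,np.pi,.3):
        r=minimize(lambda p:np.abs(render(p)-m).sum(),[*p0,yaw],method='Nelder-Mead',options=dict(initial_simplex=[[p0[0],p0[1],yaw],[p0[0]+8,p0[1],yaw],[p0[0],p0[1]+8,yaw],[p0[0],p0[1],yaw+.2]]))
        if best is None or r.fun<best.fun: best=r
    return best,render(best.x)
E
python3 - <<'E'
from wf import *
d=np.load('w1.npz'); c=arm.get_calibration('wrist'); m=d['m'][1]
b,r=fitbridge(c,d['eef'],d['ori'],m.astype(float),(518,-274)); print(b.x,b.fun,m.sum())
im=cv2.imread('pics/wrist1.png'); cs,_=cv2.findContours((r>.5).astype(np.uint8),0,2); cv2.drawContours(im,cs,-1,(0,255,255),1)
cs,_=cv2.findContours(m.astype(np.uint8),0,2); cv2.drawContours(im,cs,-1,(255,0,255),1)
cv2.imwrite('pics/w1fit.png',cv2.resize(im[30:140,270:400],None,fx=5,fy=5))
E
```

```text
[ 518.62393162 -274.26246918    1.14369695] 205.13725490196077 2003
```

View pics/w1fit.png

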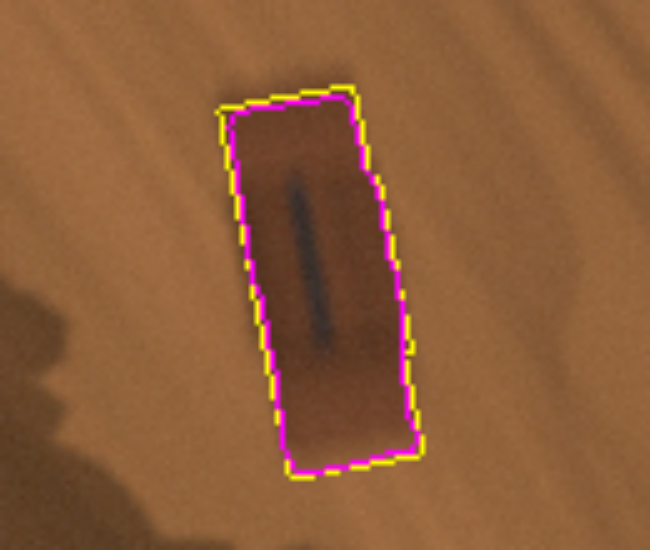

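Request:
apply_moves(
  commands=[
    {"offset": [0.8,0.8,-0.3],"twist": [0,0,0]},
    {"offset": [0.8,0.8,-0.3],"twist": [0,0,0]},
    {"offset": [0,0,0],"twist": [0,0,0]},
    {"offset": [0,0,0],"twist": [0,0,0]},
  ],
)

```text
time: 1.77
eef_pos: [494.4, -301.0, 180.9]
orientation: [2.776, 1.442, 0.003]
wrist_force: [0.7, -0.5, 0.5]
opening: 0.993
```

Request:
apply_moves(
  commands=[
    {"offset": [0.5,0.55,-0.8],"twist": [0,0,0.9]},
    {"offset": [0.5,0.55,-0.8],"twist": [0,0,0.9]},
    {"offset": [0,0,-0.8],"twist": [0,0,0]},
    {"offset": [0,0,-0.8],"twist": [0,0,0]},
    {"offset": [0,0,-0.8],"twist": [0,0,0]},
    {"offset": [0,0,0],"twist": [0,0,0]},
    {"offset": [0,0,0],"twist": [0,0,0]},
  ],
)

```text
time: 2.35
eef_pos: [518.7, -282.7, 82.7]
orientation: [2.617, 1.694, 0.006]
wrist_force: [0.3, -1.1, -0.1]
opening: 1.002
```

Request:
apply_moves(
  commands=[
    {"offset": [0,0.34,-0.6],"twist": [0,0,-0.05]},
    {"offset": [0,0,-0.7],"twist": [0,0,0]},
    {"offset": [0,0,-0.7],"twist": [0,0,0]},
    {"offset": [0,0,0],"twist": [0,0,0]},
    {"offset": [0,0,0],"twist": [0,0,0]},
  ],
)

```text
time: 2.77
eef_pos: [521.4, -281.9, 39.9]
orientation: [2.617, 1.672, 0.012]
wrist_force: [0.2, -0.1, 0.6]
opening: 0.997
```

Run:
```python
from wf import *
o=arm.observe(); im=arm.snapshot('wrist'); print(o['eef_pos'],o['orientation'])
c=arm.get_calibration('wrist')
pts=wproj(c,o['eef_pos'],o['orientation'],T((518.6,-274.3,1.144),[(sx*18,sy*14,24) for sx,sy in((1,1),(1,-1),(-1,-1),(-1,1))]))
cv2.polylines(im,[np.round(pts).astype(np.int32)],True,(0,255,255),1)
cv2.imwrite('pics/wrist2.png',im)
```

```text
[ 521.38111861 -281.85652621   39.87470186] [2.61674613 1.67206201 0.01179955]
```

View pics/wrist2.png

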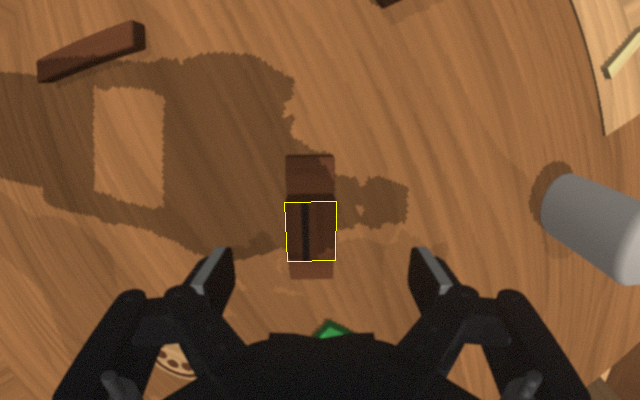

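Request:
apply_moves(
  commands=[
    {"offset": [-0.12,0.35,-0.4],"twist": [0,0,0]},
    {"offset": [0,0,-0.4],"twist": [0,0,0]},
    {"offset": [0,0,-0.4],"twist": [0,0,0]},
    {"offset": [0,0,0],"twist": [0,0,0]},
    {"offset": [0,0,0],"twist": [0,0,0]},
  ],
)

```text
time: 3.23
eef_pos: [520.8, -274.7, 12.5]
orientation: [2.611, 1.667, 0.017]
wrist_force: [-0.2, -0.3, -0.3]
opening: 1.001
```

Request:
apply_moves(
  commands=[
    {"offset": [-0.08,0.02,-0.3],"twist": [0,0,0]},
    {"offset": [0,0,0],"twist": [0,0,0]},
    {"offset": [0,0,0],"twist": [0,0,0]},
  ],
)

```text
time: 3.48
eef_pos: [518.7, -274.0, 4.0]
orientation: [2.611, 1.668, 0.017]
wrist_force: [-0.1, 0.4, -0.1]
opening: 1.004
```

Request:
apply_moves(
  commands=[
    {"offset": [0,0,0],"twist": [0,0,0]},
    {"offset": [0,0,0],"twist": [0,0,0]},
    {"offset": [0,0,0],"twist": [0,0,0]},
    {"offset": [0,0,0],"twist": [0,0,0]},
    {"offset": [0,0,0],"twist": [0,0,0]},
    {"offset": [0,0,0],"twist": [0,0,0]},
    {"offset": [0,0,0],"twist": [0,0,0]},
    {"offset": [0,0,0],"twist": [0,0,0]},
  ],
  hand=255,
  squeeze=35,
)

```text
time: 4.15
eef_pos: [519.6, -274.7, 5.1]
orientation: [2.609, 1.666, 0.018]
wrist_force: [-0.6, 1.0, -0.4]
opening: 0.323
```

Request:
apply_moves(
  commands=[
    {"offset": [0,0,0.5],"twist": [0,0,0]},
    {"offset": [0,0,0.8],"twist": [0,0,0]},
    {"offset": [0,0,0.8],"twist": [0,0,0]},
    {"offset": [0,0,0.8],"twist": [0,0,0]},
    {"offset": [0,0,0.8],"twist": [0,0,0]},
    {"offset": [0,0,0.8],"twist": [0,0,0]},
    {"offset": [0,0,0],"twist": [0,0,0]},
  ],
)

```text
time: 4.73
eef_pos: [516.6, -272.8, 123.9]
orientation: [2.614, 1.669, 0.015]
wrist_force: [1.4, -1.0, 0.5]
opening: 0.323
```

Run:
```python
from h import *
im=arm.snapshot('wrist');cv2.imwrite('pics/wrist3.png',im); print(arm.observe()['opening'])
```

```text
0.3229096255671232
```

View pics/wrist3.png

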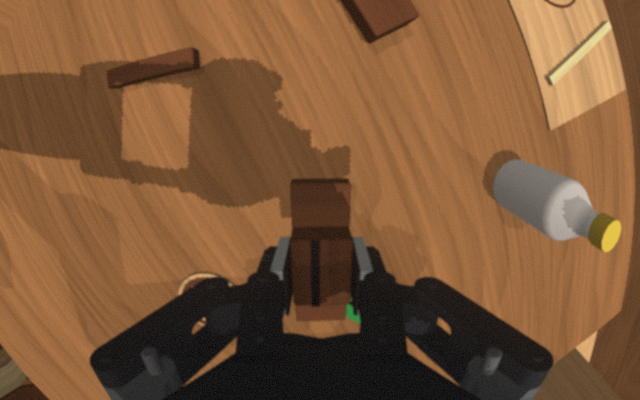

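The bridge is held squarely at wrist (322,260). I'll carry it to the box now.

Request:
apply_moves(
  commands=[
    {"offset": [-0.04,0.95,0],"twist": [0,0,0.35]},
    {"offset": [-0.04,0.95,0],"twist": [0,0,0.35]},
    {"offset": [-0.04,0.95,0],"twist": [0,0,0.35]},
    {"offset": [-0.04,0.95,0],"twist": [0,0,0.35]},
    {"offset": [-0.04,0.95,0],"twist": [0,0,0.35]},
    {"offset": [-0.04,0.95,0],"twist": [0,0,0.35]},
    {"offset": [-0.04,0.95,0],"twist": [0,0,0.35]},
    {"offset": [-0.04,0.95,0],"twist": [0,0,0.35]},
    {"offset": [-0.04,0.95,0],"twist": [0,0,0.35]},
    {"offset": [-0.04,0.95,0],"twist": [0,0,0.35]},
  ],
)

```text
time: 5.62
eef_pos: [496.3, -28.2, 113.2]
orientation: [2.267, 2.136, 0.01]
wrist_force: [0.3, 1.0, -0.1]
opening: 0.32
```

Request:
apply_moves(
  commands=[
    {"offset": [0.05,0.95,0.1],"twist": [0,0,0.35]},
    {"offset": [0.05,0.95,0.1],"twist": [0,0,0.35]},
    {"offset": [0.05,0.95,0.1],"twist": [0,0,0.35]},
    {"offset": [0.05,0.95,0],"twist": [0,0,0.35]},
    {"offset": [0.05,0.95,0],"twist": [0,0,0.35]},
    {"offset": [0.05,0.95,0],"twist": [0,0,0.35]},
    {"offset": [0,0.8,0],"twist": [0,0,0.35]},
    {"offset": [0,0.5,0],"twist": [0,0,0.3]},
    {"offset": [0,0,0],"twist": [0,0,0]},
    {"offset": [0,0,0],"twist": [0,0,0]},
  ],
)

```text
time: 6.45
eef_pos: [490.0, 159.0, 108.1]
orientation: [1.922, 2.474, -0.012]
wrist_force: [0.2, 0.1, -0.8]
opening: 0.325
```

Run:
```python
from wf import *
o=arm.observe(); im=arm.snapshot('wrist'); print(o['eef_pos'],o['orientation'])
c=arm.get_calibration('wrist'); p=(509.5,163.8,0.228)
for P in ([(-85,-65,58),(-85,65,58),(85,65,58),(85,-65,58)],[(-75,-55,58),(-75,55,58),(53,55,49),(53,-55,49)],[(116,0,77),(140,0,77),(128,12,77),(128,-12,77)]):
    cv2.polylines(im,[np.round(wproj(c,o['eef_pos'],o['orientation'],T(p,P))).astype(np.int32)],True,(0,255,255),1)
cv2.imwrite('pics/wrist4.png',im)
```

```text
[489.96861084 159.03213192 108.11109248] [ 1.92234777  2.47372962 -0.0120076 ]
```

View pics/wrist4.png

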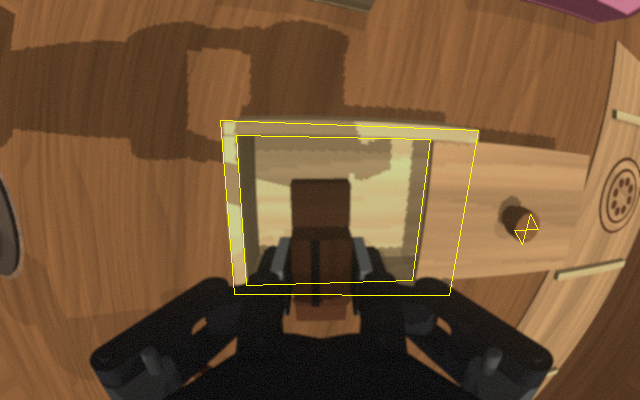

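Request:
apply_moves(
  commands=[
    {"offset": [0.36,0.1,-0.4],"twist": [0,0,-0.2]},
    {"offset": [0,0,-0.6],"twist": [0,0,0]},
    {"offset": [0,0,-0.6],"twist": [0,0,0]},
    {"offset": [0,0,0],"twist": [0,0,0]},
    {"offset": [0,0,0],"twist": [0,0,0]},
  ],
)

```text
time: 6.92
eef_pos: [498.5, 156.1, 65.8]
orientation: [1.96, 2.445, -0.017]
wrist_force: [0.0, 0.6, 0.2]
opening: 0.319
```

Request:
apply_moves(
  commands=[
    {"offset": [0,0.22,-0.4],"twist": [0,0,0]},
    {"offset": [0,0,-0.5],"twist": [0,0,0]},
    {"offset": [0,0,-0.5],"twist": [0,0,0]},
    {"offset": [0,0,-0.3],"twist": [0,0,0]},
    {"offset": [0,0,0],"twist": [0,0,0]},
    {"offset": [0,0,0],"twist": [0,0,0]},
  ],
)

```text
time: 7.42
eef_pos: [499.7, 160.4, 21.3]
orientation: [1.963, 2.44, -0.014]
wrist_force: [0.8, 0.0, 0.0]
opening: 0.321
```

Request:
apply_moves(
  commands=[
    {"offset": [0,0.03,-0.3],"twist": [0,0,0]},
    {"offset": [0,0,-0.1],"twist": [0,0,0]},
    {"offset": [0,0,0],"twist": [0,0,0]},
    {"offset": [0,0,0],"twist": [0,0,0]},
  ],
)

```text
time: 7.75
eef_pos: [500.5, 161.6, 11.2]
orientation: [1.962, 2.439, -0.012]
wrist_force: [-0.2, 0.6, -1.0]
opening: 0.323
```

Request:
apply_moves(
  commands=[
    {"offset": [0,0,0],"twist": [0,0,0]},
    {"offset": [0,0,0],"twist": [0,0,0]},
    {"offset": [0,0,0],"twist": [0,0,0]},
    {"offset": [0,0,0],"twist": [0,0,0]},
    {"offset": [0,0,0],"twist": [0,0,0]},
  ],
  hand=100,
)

```text
time: 8.17
eef_pos: [502.1, 162.1, 12.7]
orientation: [1.961, 2.438, -0.008]
wrist_force: [-0.3, -0.6, -0.6]
opening: 0.606
```

Now straight up, clear of the box.

Request:
apply_moves(
  commands=[
    {"offset": [-0.1,0,0.5],"twist": [0,0,0]},
    {"offset": [0,0,0.7],"twist": [0,0,0]},
    {"offset": [0,0,0.8],"twist": [0,0,0]},
    {"offset": [0,0,0.8],"twist": [0,0,0]},
    {"offset": [0,0,0.8],"twist": [0,0,0]},
    {"offset": [0,0,0.8],"twist": [0,0,0]},
    {"offset": [0,0,0.8],"twist": [0,0,0]},
    {"offset": [0,0,0],"twist": [0,0,0]},
  ],
)

```text
time: 8.83
eef_pos: [496.6, 161.2, 147.2]
orientation: [1.963, 2.439, -0.013]
wrist_force: [-0.3, -0.2, 0.8]
opening: 0.605
```

Run:
```python
from wf import *
o=arm.observe(); im=arm.snapshot('wrist'); print(o['time'],o['eef_pos'],o['orientation'])
k=arm.boxes_of('wrist','knob'); print([(d['conf'],d['xy']) for d in k])
c=arm.get_calibration('wrist'); p=(509.5,163.8,0.228)
for L in (120,124,128,132): print(L,wproj(c,o['eef_pos'],o['orientation'],T(p,[(L,0,63)])))
for P in ([(-85,-65,58),(-85,65,58),(85,65,58),(85,-65,58)],[(-75,-55,58),(-75,55,58),(53,55,49),(53,-55,49)]):
    cv2.polylines(im,[np.round(wproj(c,o['eef_pos'],o['orientation'],T(p,P))).astype(np.int32)],True,(0,255,255),1)
cv2.imwrite('pics/wrist5.png',im)
```

```text
8.8333 [496.60641039 161.22587551 147.2112999 ] [ 1.96268036  2.43949759 -0.01288108]
[(0.58, [471.5, 188.6])]
120 [[478.48874736 200.80904034]]
124 [[482.44166461 200.73231476]]
128 [[486.33798915 200.65586021]]
132 [[490.17772034 200.57970814]]
```

View pics/wrist5.png

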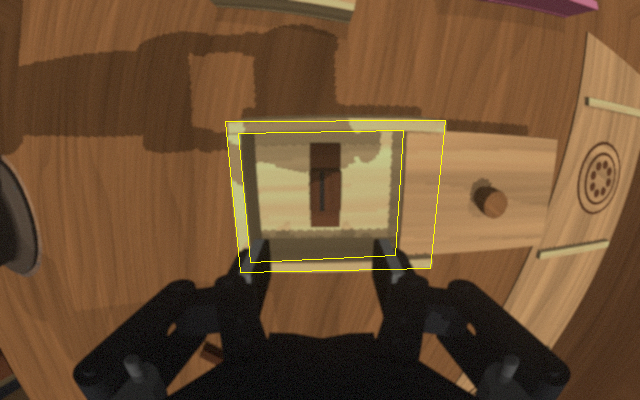

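The bridge lies flat on the box floor at (325,185). The knob is at (487,199), matching the model with the lid open 128 mm. Next I'll move over the knob.

Request:
apply_moves(
  commands=[
    {"offset": [0.9,0.2,0],"twist": [0,0,0]},
    {"offset": [0.9,0.2,0],"twist": [0,0,0]},
    {"offset": [0.9,0.2,0],"twist": [0,0,0]},
    {"offset": [0.9,0.2,0],"twist": [0,0,0]},
    {"offset": [0.9,0.2,0],"twist": [0,0,0]},
    {"offset": [0.9,0.2,0],"twist": [0,0,0]},
    {"offset": [0,0,0],"twist": [0,0,0]},
    {"offset": [0,0,0],"twist": [0,0,0]},
  ],
)

```text
time: 9.6
eef_pos: [622.0, 188.7, 125.8]
orientation: [-1.962, -2.439, 0.056]
wrist_force: [-0.0, -1.0, -0.6]
opening: 0.608
```

```bash
cat > corr.py <<'E'
from h import *
import sys
x,y,z,j=map(float,sys.argv[1:])
o=arm.observe(); th=(j+np.pi/2)/2
Rt=R.from_rotvec(np.pi*np.array([np.cos(th),np.sin(th),0]))
print('off',(np.array([x,y,z])-o['eef_pos'])/25,'twist',np.degrees((Rt*R.from_rotvec(o['orientation']).inv()).as_rotvec())/6, o['eef_pos'],o['qpos'].round(2))
E
python3 corr.py 634.2 192.7 100 0.228
```

```text
off [ 0.48947716  0.15954853 -1.03342959] twist [ 0.20405415 -0.29591249  0.11563983] [621.96307109 188.71128686 125.83573969] [ 0.23  0.48  1.62 -0.02  1.08  0.03]
```

Request:
apply_moves(
  commands=[
    {"offset": [0.5,0.15,-0.2],"twist": [0.2,-0.3,0.1]},
    {"offset": [0,0,-0.4],"twist": [0,0,0]},
    {"offset": [0,0,-0.3],"twist": [0,0,0]},
    {"offset": [0,0,0],"twist": [0,0,0]},
    {"offset": [0,0,0],"twist": [0,0,0]},
  ],
)

```text
time: 10.02
eef_pos: [626.3, 190.7, 94.2]
orientation: [-1.951, -2.451, 0.02]
wrist_force: [-0.3, 0.5, -0.5]
opening: 0.609
```

```bash
python3 corr.py 634.2 192.7 56 0.228
python3 - <<'E'
from h import *
cv2.imwrite('pics/wrist6.png',arm.snapshot('wrist'));print(arm.observe()['time'])
E
```

```text
off [ 0.31441874  0.07996727 -1.52746892] twist [ 0.03925782 -0.14428373  0.01749231] [626.33953142 190.70081813  94.18672293] [ 0.23  0.52  1.64 -0.    1.    0.  ]
10.0667
```

View pics/wrist6.png

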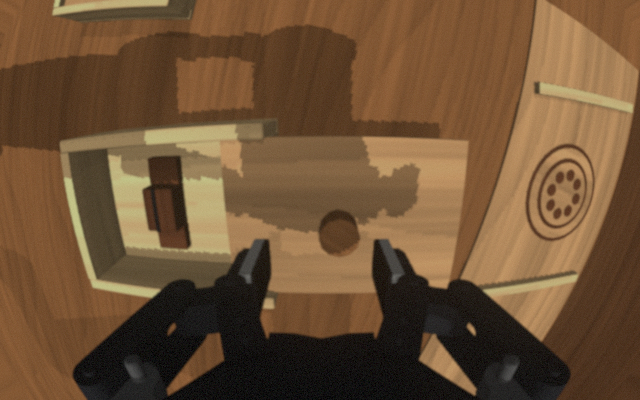

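Request:
apply_moves(
  commands=[
    {"offset": [0.32,0.08,0],"twist": [0.05,-0.15,0]},
    {"offset": [0.05,0,-0.5],"twist": [0,0,0]},
    {"offset": [0.05,0,-0.4],"twist": [0,0,0]},
    {"offset": [0.05,0,-0.3],"twist": [0,0,0]},
    {"offset": [0,0,0],"twist": [0,0,0]},
    {"offset": [0,0,0],"twist": [0,0,0]},
  ],
)

```text
time: 10.57
eef_pos: [639.0, 193.1, 62.1]
orientation: [1.955, 2.457, 0.005]
wrist_force: [0.3, -0.2, 0.5]
opening: 0.608
```

```bash
python3 corr.py 634.2 192.7 55 0.228
```

```text
off [-0.19108951 -0.01715305 -0.28409439] twist [-0.01590562  0.02952438  0.01459744] [638.97723767 193.12882613  62.10235971] [0.23 0.57 1.63 0.   0.94 0.  ]
```

Request:
apply_moves(
  commands=[
    {"offset": [-0.2,0,-0.24],"twist": [0,0,0]},
    {"offset": [0,0,0],"twist": [0,0,0]},
    {"offset": [0,0,0],"twist": [0,0,0]},
  ],
)

```text
time: 10.82
eef_pos: [633.4, 193.0, 55.1]
orientation: [1.956, 2.457, 0.004]
wrist_force: [0.3, 0.3, 0.7]
opening: 0.611
```

Request:
apply_moves(
  commands=[
    {"offset": [0,0,0],"twist": [0,0,0]},
    {"offset": [0,0,0],"twist": [0,0,0]},
    {"offset": [0,0,0],"twist": [0,0,0]},
    {"offset": [0,0,0],"twist": [0,0,0]},
    {"offset": [0,0,0],"twist": [0,0,0]},
    {"offset": [0,0,0],"twist": [0,0,0]},
  ],
  hand=255,
  squeeze=25,
)

```text
time: 11.32
eef_pos: [633.6, 193.2, 55.7]
orientation: [1.955, 2.457, 0.006]
wrist_force: [1.2, 0.5, -1.1]
opening: 0.27
```

```bash
python3 corr.py 509.5 163.8 56 0.228
```

```text
off [-4.96522986 -1.17599346  0.01398572] twist [-0.01741894  0.03560557  0.01481235] [633.63074654 193.19983655  55.65035706] [0.23 0.57 1.64 0.   0.92 0.  ]
```

Request:
apply_moves(
  commands=[
    {"offset": [-0.4,-0.09,0],"twist": [0,0,0]},
    {"offset": [-0.4,-0.09,0],"twist": [0,0,0]},
    {"offset": [-0.4,-0.09,0],"twist": [0,0,0]},
    {"offset": [-0.4,-0.09,0],"twist": [0,0,0]},
    {"offset": [0,0,0],"twist": [0,0,0]},
  ],
)

```text
time: 11.73
eef_pos: [593.4, 183.8, 55.7]
orientation: [1.954, 2.455, 0.01]
wrist_force: [-1.5, -1.1, -0.3]
opening: 0.262
```

```bash
python3 corr.py 509.5 163.8 56 0.228
```

```text
off [-3.35501219 -0.7982877   0.01348737] twist [-0.02199645  0.07176386  0.01578098] [593.37530475 183.75719246  55.66281563] [0.23 0.51 1.75 0.   0.87 0.  ]
```

Request:
apply_moves(
  commands=[
    {"offset": [-0.4,-0.09,0],"twist": [0,0.05,0]},
    {"offset": [-0.4,-0.09,0],"twist": [0,0,0]},
    {"offset": [-0.4,-0.1,0],"twist": [0,0,0]},
    {"offset": [-0.4,-0.1,0],"twist": [0,0,0]},
    {"offset": [-0.4,-0.1,0],"twist": [0,0,0]},
    {"offset": [-0.4,-0.09,0],"twist": [0,0,0]},
    {"offset": [0,0,0],"twist": [0,0,0]},
  ],
)

```text
time: 12.32
eef_pos: [531.5, 169.3, 55.6]
orientation: [1.955, 2.455, 0.012]
wrist_force: [-0.0, 0.4, -1.4]
opening: 0.267
```

```bash
python3 corr.py 509.5 163.8 56 0.228
```

```text
off [-0.87918143 -0.21940815  0.01608018] twist [-0.03834502  0.06884054  0.01876028] [531.47953579 169.28520366  55.59799559] [0.23 0.41 1.91 0.   0.82 0.  ]
```

Request:
apply_moves(
  commands=[
    {"offset": [-0.3,-0.07,0],"twist": [0,0,0]},
    {"offset": [-0.3,-0.07,0],"twist": [0,0,0]},
    {"offset": [-0.2,-0.05,0],"twist": [0,0,0]},
    {"offset": [0,0,0],"twist": [0,0,0]},
  ],
)

```text
time: 12.65
eef_pos: [510.4, 164.4, 55.6]
orientation: [1.954, 2.455, 0.014]
wrist_force: [0.3, 0.0, -2.4]
opening: 0.266
```

Request:
apply_moves(
  commands=[
    {"offset": [-0.1,-0.02,0],"twist": [0,0,0]},
    {"offset": [-0.1,-0.02,0],"twist": [0,0,0]},
  ],
)

```text
time: 12.82
eef_pos: [510.0, 164.3, 55.8]
orientation: [1.95, 2.448, 0.029]
wrist_force: [9.1, 2.8, -12.6]
opening: 0.272
```

Resistance rose to about 9 N with the knob at the expected shut position, so the lid has reached its stop. I'll release and check.

Request:
apply_moves(
  commands=[
    {"offset": [-0.05,-0.01,0],"twist": [0,0,0]},
    {"offset": [-0.02,0,0],"twist": [0,0,0]},
  ],
)

```text
time: 12.98
eef_pos: [510.2, 164.3, 55.6]
orientation: [1.948, 2.446, 0.034]
wrist_force: [2.6, 0.3, -1.3]
opening: 0.266
```

Request:
apply_moves(
  commands=[
    {"offset": [0,0,0],"twist": [0,0,0]},
    {"offset": [0,0,0],"twist": [0,0,0]},
    {"offset": [0,0,0],"twist": [0,0,0]},
    {"offset": [0,0,0],"twist": [0,0,0]},
    {"offset": [0,0,0],"twist": [0,0,0]},
  ],
  hand=100,
)

```text
time: 13.4
eef_pos: [510.2, 164.6, 56.9]
orientation: [1.949, 2.447, 0.033]
wrist_force: [-0.4, 0.6, -0.4]
opening: 0.606
```

```bash
python3 corr.py 509.5 163.8 56 0.228
```

```text
off [-0.0270021  -0.03064478 -0.03746448] twist [-0.07869904  0.22602098  0.02529435] [510.17505258 164.56611959  56.936612  ] [0.23 0.36 1.97 0.   0.78 0.  ]
```

Request:
apply_moves(
  commands=[
    {"offset": [0,0,0.5],"twist": [0,0,0]},
    {"offset": [0,0,0.7],"twist": [0,0,0]},
    {"offset": [0,0,0.8],"twist": [0,0,0]},
    {"offset": [0,0,0.8],"twist": [0,0,0]},
    {"offset": [-0.3,0,0.8],"twist": [0,0,0]},
    {"offset": [-0.5,0,0.8],"twist": [0,0,0]},
    {"offset": [-0.5,0,0.5],"twist": [0,0,0]},
    {"offset": [0,0,0],"twist": [0,0,0]},
  ],
)

```text
time: 14.07
eef_pos: [473.8, 164.0, 183.7]
orientation: [1.952, 2.449, 0.027]
wrist_force: [0.8, 0.3, 0.4]
opening: 0.609
```

Run:
```python
from wf import *
o=arm.observe(); im=arm.snapshot('wrist'); print(o['time'],o['eef_pos'])
c=arm.get_calibration('wrist'); p=(509.5,163.8,0.228)
for P in ([(-85,-65,58),(-85,65,58),(85,65,58),(85,-65,58)],):
    cv2.polylines(im,[np.round(wproj(c,o['eef_pos'],o['orientation'],T(p,P))).astype(np.int32)],True,(0,255,255),1)
cv2.imwrite('pics/wrist7.png',im)
a=arm.snapshot('scene'); b=arm.snapshot('side')
a=cv2.resize(a[150:300,320:450],None,fx=3,fy=3,interpolation=2);b=cv2.resize(b[190:290,190:340],None,fx=2.7,fy=4.5,interpolation=2)
cv2.imwrite('pics/fin.png',np.hstack([a,b]))
```

```text
14.0667 [473.75726952 163.96072636 183.68583097]
```

View pics/wrist7.png

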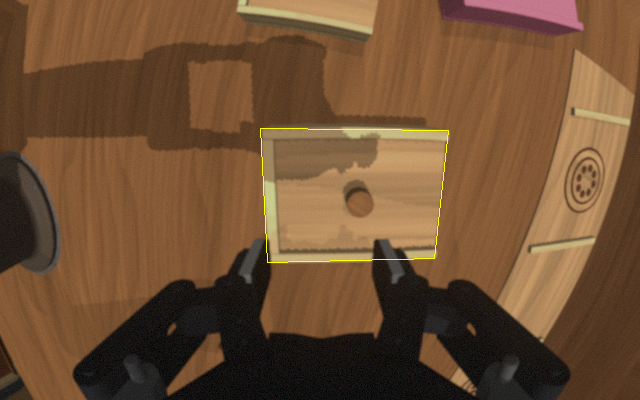

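View pics/fin.png

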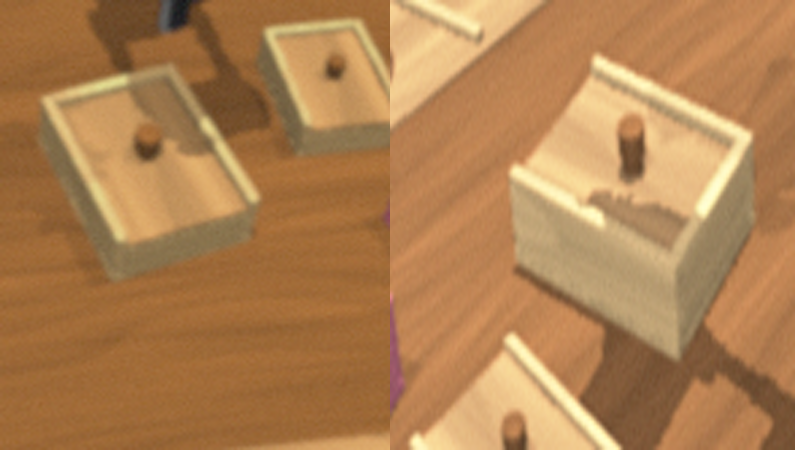

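The lid looks shut in all three views: in the wrist view the knob is at (360,200), centred in the box outline. I'll zoom in on the end at (277,195), where there is a thin dark band.

Run:
```python
from wf import *
im=arm.snapshot('wrist'); o=arm.observe(); c=arm.get_calibration('wrist'); p=(509.5,163.8,0.228)
for n,P in (('rim in',[(-75,0,58)]),('wall at lid',[(-75,0,49)]),('lid gap4',[(-71,0,49)]),('wall -85',[(-85,0,58)]),('knob0 top',[(0,0,77)]),('knob4',[(4,0,77)]),('end+85',[(85,0,49)]),('rimy',[(0,55,58)]),('lidy',[(0,55,49)])): print(n,wproj(c,o['eef_pos'],o['orientation'],T(p,P)).round(1))
cv2.imwrite('pics/z.png',cv2.resize(im[120:270,250:450],None,fx=4,fy=4,interpolation=2))
```

```text
rim in [[273.8 199.8]]
wall at lid [[275.  196.9]]
lid gap4 [[279.3 196.9]]
wall -85 [[262.9 199.8]]
knob0 top [[359.9 205.7]]
knob4 [[364.5 205.7]]
end+85 [[441.  195.6]]
rimy [[358.5 138. ]]
lidy [[357.1 137. ]]
```

View pics/z.png

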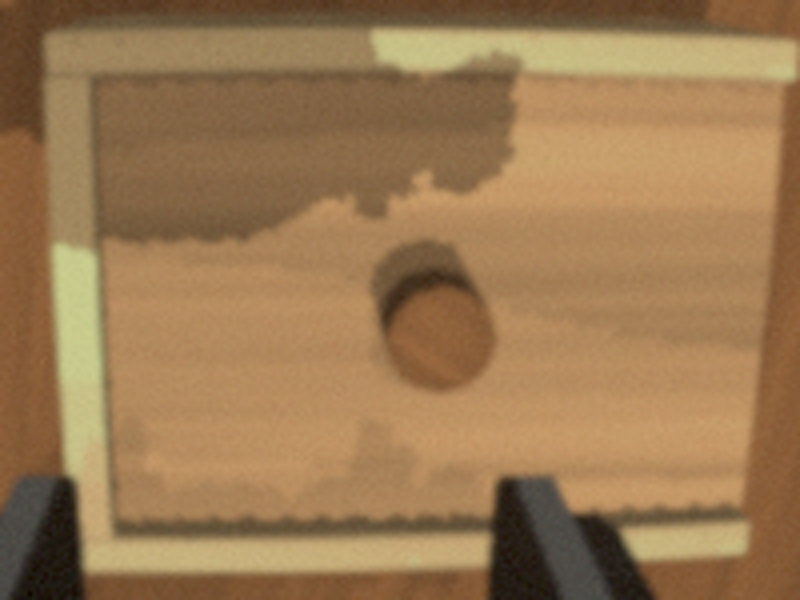

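The zoom shows the lid flush against the end wall with no gap. The knob top is at (360,204), and the model puts a fully shut lid's knob at (359.9,205.7). Handing in.

```bash
python3 -c "
from station import arm
print(arm.observe()['time']);print(arm.sign_off())"
```

```text
14.2667
the job is handed in; nothing more can be done
None
```

I put the dark bridge flat on the floor of the large plywood box, then slid the lid shut by its knob. I let go, backed the arm away and handed the job in at 14.3 s. I never gripped the green bridge or touched the pink and small boxes.

- **Bridge:** before I shut the lid, the wrist picture showed it lying flat, clear of the walls.
- **Lid:** at the end of the slide the force rose to about 9 N along the slide, with about 12.6 N vertically. The final wrist close-up shows the lid flush with the end wall, to within about 1 pixel (about 1 mm). The knob's centre is about 2 pixels (about 2 mm) from where a shut lid puts it, and that offset is across the slide.
- **Failed or disagreed:** one move call was refused because some rows had no twist value; nothing moved. My first fits of the bridge from the scene and side cameras differed by about 10 mm, so I used the wrist-camera fit for the grasp.

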